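# Fit the stick blender's pan support to the pot

### The job

Get the stick blender's pan support ready on the black pot. First close the bar onto the pot: press the brass spring button flush and push the sleeve inwards by one hole, so that its jaw comes up to the pot's side and the button pops up again out of the next hole. Then pull up the black index knob, swing the cradle round so that its fork comes in over the pot, and let the knob drop fully home in the next hole of the index plate. Leave the things standing round the pot where they are.

Things in the scene. Friction and masses are not known exactly. Their poses are not given: they have to be found in the camera images.
- pan_support: aluminium bar, 21 mm square, across the rim of the black pot (205 mm wide, rim 129 mm above the range) and clamped there; bar and pot do not move. Origin: centre of the pot's mouth at rim height. x: along the bar, from the clamped end (-104 mm) to the sleeve; z: up. A steel index plate is fixed beside it (x -80 to -10, y -56 to -18 mm, top 29.5 mm above the rim)
- button_top (a point): tip of the brass spring button, a domed pin 12 mm across that stands up out of the bar through a hole in the sleeve's top; at support x = 45, y = 0. Out, its tip is 33 mm above the rim, 6 mm above the sleeve's top face. The button stays where it is while the sleeve slides over it; axes as the support's
- thumb_stop (a point): centre of the upright face of the black thumb stop, 26 mm wide, 14 mm high, on the sleeve's top at its mouth. It looks to support +x, 15 mm from the centre of the hole that the button is in at the start: a fingertip that holds the button flush can push it towards support -x and so take the sleeve along. The point is 6 mm above the sleeve's top and moves with it
- jaw_face (a point): face of the sleeve's jaw, which hangs 30 mm below the rim outside the pot; at the start it is 42 mm from the pot's wall, set it is 2 mm from it (the wall stops the sleeve at 42 mm). Moves with the sleeve
- sleeve (a joint): how far the sleeve (26 mm square steel tube round the bar, top 27 mm above the rim, 14 mm holes every 40 mm) is pushed in towards support -x, m. 0: button in the first hole; 0.040: in the next (1 mm play). Locked while the button stands out; with the button held flush about 10 N starts it under the hole's edge, then about 3 N slides it
- spring_button (a joint): how far the spring button is pressed down, m. 0: out; 0.006: flush with the sleeve's top; 0.0075: under the sleeve's wall; 0.010: its stop. Spring 2 N at 0, 4.4 N at flush
- knob_grip (a point): middle of the black index knob (red spot on top), a round grip 22 mm wide and 25 mm high on the cradle's tail. Home, its underside is 54.5 mm and its top 79.5 mm above the rim; below it is a steel barrel 16 mm wide on the cradle's plate (top 35.5 mm above the rim). It is pulled straight up and moves with the cradle
- cradle_pivot (a point): top of the cradle's pivot bolt, upright, at support x = -45, y = 0. The knob is 45 mm from it
- next_hole (a point): centre of the empty 10 mm hole in the index plate, at its top face, where the index pin must end; at support x = -67.5, y = -39, 25 mm below the knob's underside when home. At the start the pin is in the other hole, at x = -22.5, y = -39
- cradle (a joint): angle of the cradle (steel plate with a fork of round bar at one end and the knob at its tail), rad, growing clockwise seen from above. 0: parked, fork over the rim, pin in the first hole; 1.047: in the next hole, fork over the pot (0.02 play). Stiff enough to stay where it is left
- index_knob (a joint): how far the index knob is pulled up, m. 0: home, pin in a hole; over 0.006 the 8 mm pin is clear of the plate; 0.010: its stop. Spring 4 N at 0, 8 N at 0.010, which drives the round-nosed pin down when let go; between holes it stays up at 0.006
- blender: black stick blender standing on its bell, 72 mm across and 315 mm tall, behind the pot; origin at the centre of its underside. A bystander
- ramekin: small round metal tub, 77 mm across, 40 mm high, left of the pot; origin at the centre of its underside. A bystander
- small_pan: small steel saucepan, bowl 107 mm wide and 46 mm high, 191 mm long with its handle, left of the pot; origin under the middle of its length. A bystander

How it is judged (in metres and radians):
On the way, in this order (a step that is already met when the one before it is completed fails the run):
1. the sleeve is in by one hole and the spring button stands out of that hole (value of joint sleeve above 0.0375 m and value of joint spring_button below 0.002 m), for 0.2 s.
2. the cradle is round at the next hole and the index knob is fully home (value of joint cradle between 0.99 and 1.1 rad and value of joint index_knob below 0.002 m), for 0.2 s.
At the end, for the whole second after the job is handed in: the sleeve is in by one hole (40 mm, at least 37.5 mm) with the spring button out (within 2 mm); the cradle is at the next hole (1.047 rad, 0.99 to 1.10) with the index knob home (within 2 mm); blender, tub and small pan are within 20 mm of where they stood (all of step 1 and all of step 2 and distance of each of blender, ramekin, small_pan from where it was at the start of the episode below 0.02 m); the robot touches nothing.
It fails at once if the stick blender, the tub or the small pan is knocked over or shoved away (distance of any of blender, ramekin, small_pan from where it was at the start of the episode above 0.04 m or angle between any of blender, small_pan, ramekin's own z axis and vertical above 0.5 rad).
It also fails if it takes over 42 s, if anything falls off the work surface, if the arm or the gripper's body presses on something with over 40 N, if the wrist force passes 120 N, or if a joint passes its speed limit or range.

### The arm

A 6-joint arm with a two-finger parallel gripper is mounted at the origin on a cart in front of the work surface, level with it; the furniture and walls round the work are solid. World frame = base frame: x ahead of the robot, y to its left, z up, the work surface at z = 0. Lengths are in m, angles in degrees, forces in N, time in s.
With the tool pointing down it reaches from about 0.25 to 0.725 m from the base axis. Payload 9.7 kg.
Tool frame: the origin (TCP) lies on the mounting face of the last link; the fingertips stand 173 mm ahead of it and the grasp point (between the pads) lies 155 mm ahead of it; z points along the fingers, y is the line along which they close (so a half turn about z gives the same grasp; the last joint's range is limited). The gripper opens to 85 mm and grips with 20 to 120 N. Pads are 22 mm wide; open, the fingers measure 114 mm over their backs; the gripper's body (76 mm by 85 mm) begins 54 mm behind the grasp point. The pads swing forward as they close: fully open they stand 13 mm farther back than shut.
Start: joints at [66.635, 4.979, 10.078, 95.1, 0, 90], TCP at [0.218, 0.505, 0.405] pointing down, gripper open.
Joint ranges: [-179.16, 179.16], [-48.56, 103.87], [-65.8, 70.77], [-126.05, 130.52], [-82.76, 87.17], [-180, 180]. Speed limits (degrees/s): [127.2, 127.2, 147.25, 180, 180, 180].

### API

Orientations are given as [roll, pitch, yaw] about the fixed x, y, z axes, in that order (R = Rz(yaw) Ry(pitch) Rx(roll)).
In Python, from workcell import bot, camera, camera_model, outline_of, pinpoint gives the robot as it stands.
- The arm moves only by the tool move_arm, never from a script. Its arguments are lists of equal length, an entry for each row: "jaw": the closure, from 0 (fully open) to 1 (shut); "delta_pos": the shift along the world's x, y, z in m, a list of three; "yaw": the turn about the world's z in rad. In form: {"jaw": [jaw, ...], "delta_pos": [[dx, dy, dz], ...], "yaw": [yaw, ...]}. A call has 1 to 10 rows; each row shifts and turns the commanded pose from where the row before left it; what a row does not reach is not made up. A row lasts 1/12 s, in which the tool goes at most 41.7 mm and 7.16 degrees, less where a joint would pass 70% of its speed; a pose out of reach is approached as far as the arm can. A call with a gripper value outside its range is refused whole. The fingers move at their own pace and stop on an object; "force" is the grip in N (left out, the last holds). Time passes only in rows, so rows that do not move let the fingers close. It gives the time, the measured TCP pose, the force, the opening and the grip force at its end, in the units of the state.
- bot.get_obs(): the state, without advancing time (a new reading comes with each control period).
- camera(name): name is "side" or "top"; returns the picture (480x640x3 uint8, red, green, blue); there is no depth.
- camera_model(name): a dict with "fx", "fy", "cx", "cy" (pixels), "R" (3x3) and "t" (3): a world point X has camera coordinates R X + t. Camera axes: x right, y down, z forward; pixel columns grow to the right and rows downward; lengths in m; the calibration is good to about 2 mm. A picture is of the moment at which its call begins. camera_model takes no time and is no camera call.
- bot.job_done(): hands the job in; it is judged then, once.
Trained networks look in the newest picture that a camera, given by its name, has taken for a name from the list of things; names that differ only in an ending like _2 or _b are one class to them, and where a whole thing is asked for, a point or a joint stands for the part that bears it (a point fixed in the world has none). Each returns a list of dicts, best first, with "confidence" (0 to 1); they miss things now and then, are a little off and sometimes report something else, mostly with a low value. They report only what shows in the picture. A call takes as long as a camera call.
- outline_of(camera, thing): "mask" (480x640 bool, what is visible of it) and "xy" ([column, row] in pixels, amid what is visible of it).
- pinpoint(camera, thing): "xy" ([column, row] in pixels: a listed point, or the origin of a listed thing).
The state is a dict: "time": time; "q": joint angles; "qd": joint speeds; "joint_efforts": joint torques, N m; "ee_pos": TCP position; "tcp_rot": TCP orientation; "wrist_force": force on the tool from outside, world axes, zero at the start; "torque": the same for the moment, N m; "opening": finger opening in m; "grasp_force": force on a finger pad.
Only numpy, scipy, OpenCV 4.12 (cv2) and the standard library are available. Lean on these libraries where they do the work, as an engineer would, in place of code of your own. Each camera call takes 0.05 s, during which the arm holds its last target. There are 200 camera calls.

## Working session

There is one attempt and no reset: what is moved stays moved. The work goes in short steps, Python scripts to look and compute and a tool call to move; the robot and the scene stay as the last step left them, time stands still between calls to the robot, and variables do not carry over. Pictures are saved under pics/ and viewed, at most 10 in all, crops included, and the job is handed in when it is done.

Besides the shell and the picture viewer there is one more tool, called as a command line: name --pt "numbers of a row" for each row, then --argument value for the rest. move_arm: Moves the arm, as the interface text tells. Its arguments: {"type":"object","properties":{"jaw":{"type":"array"},"delta_pos":{"type":"array"},"yaw":{"type":"array"},"force":{"type":"number"}},"required":["jaw","delta_pos","yaw"]}

```bash
mkdir -p pics; cat > h.py <<'E'
import numpy as np, cv2
from workcell import bot,camera,camera_model,outline_of,pinpoint
def ray(cam,xy):
    m=camera_model(cam);R=np.array(m["R"]);t=np.array(m["t"])
    d=R.T@np.array([(xy[0]-m["cx"])/m["fx"],(xy[1]-m["cy"])/m["fy"],1.]);return -R.T@t,d/np.linalg.norm(d)
def atz(cam,xy,z):
    o,d=ray(cam,xy);return o+d*(z-o[2])/d[2]
def tri(a,b):
    (o1,d1),(o2,d2)=ray("top",a),ray("side",b)
    s=np.linalg.lstsq(np.c_[d1,-d2],o2-o1,rcond=None)[0]
    p,q=o1+s[0]*d1,o2+s[1]*d2;return (p+q)/2,np.linalg.norm(p-q)
E
python3 - <<'E'
from h import *
o=bot.get_obs();print(o)
for c in("top","side"):
    im=camera(c);cv2.imwrite(f"pics/{c}0.png",im[:,:,::-1])
    m=camera_model(c);print(c,-np.array(m["R"]).T@np.array(m["t"]))
P={}
for n in["pan_support","button_top","thumb_stop","jaw_face","knob_grip","cradle_pivot","next_hole","blender","ramekin","small_pan"]:
    r={}
    for c in("top","side"):
        l=pinpoint(c,n)
        if l:r[c]=l[0]["xy"];print(n,c,np.round(l[0]["xy"],1),round(l[0]["confidence"],2),len(l))
    if len(r)==2:
        p,e=tri(r["top"],r["side"]);print("   ",p.round(4),e.round(4))
print(bot.get_obs()["time"])
E
```

```text
{'time': 0.0, 'q': array([6.66352383e+01, 5.01203519e+00, 1.00333826e+01, 9.51010064e+01,
       3.85240090e-04, 8.99997515e+01]), 'qd': array([ 0.02144072, -0.0424913 , -0.08952257,  0.11613513,  0.08551674,
        0.047127  ]), 'joint_efforts': array([-1.39125852e-03, -5.20385957e+01,  4.64798641e+01,  1.62715843e-02,
       -4.32022068e-05,  1.39550809e-05]), 'ee_pos': array([0.21811837, 0.50489542, 0.40396435]), 'tcp_rot': array([-1.79920341e+02, -3.85585218e-04,  1.56635486e+02]), 'wrist_force': array([-0.07138543,  0.11551182, -0.50253217]), 'torque': array([ 0.00419557, -0.05095691, -0.01714912]), 'grasp_force': 0.0, 'opening': 0.08525791229744623}
top [0.45351896 0.13513246 1.03838742]
side [ 0.59627599 -0.63283582  0.549025  ]
pan_support top [337.1 256. ] 0.77 1
pan_support side [280.8 246.3] 0.74 2
    [0.5639 0.1011 0.1411] 0.0265
button_top top [362.9 272.1] 0.51 2
button_top side [250.7 310.1] 0.55 2
    [0.5302 0.0504 0.0583] 0.0597
thumb_stop top [352.6 263.5] 0.64 1
thumb_stop side [284.5 241.2] 0.77 2
    [0.5603 0.0796 0.1596] 0.0041
jaw_face top [415.  293.1] 0.79 1
jaw_face side [252.4 310.3] 0.67 1
    [ 0.5157 -0.0237  0.1053] 0.0053
knob_grip top [312.2 272.7] 0.72 1
knob_grip side [278.3 202.3] 0.65 1
    [0.5468 0.1424 0.1969] 0.0027
cradle_pivot side [305.8 215.9] 0.79 1
next_hole top [286.1 257.3] 0.74 2
next_hole side [420.2 330.4] 0.74 2
    [ 0.7098  0.1819 -0.1055] 0.1983
blender top [361.5 161.7] 0.57 1
blender side [420.7 331.4] 0.88 1
    [0.7756 0.0463 0.0012] 0.0014
ramekin top [226.5 322.3] 0.6 2
small_pan top [199.9 252.5] 0.55 1
small_pan side [283.3 244.3] 0.71 1
    [0.5736 0.3391 0.0184] 0.0653
1.1
```

```bash
python3 - <<'E'
import cv2
a=cv2.imread("pics/top0.png")[180:360,230:470];cv2.imwrite("pics/t1.png",cv2.resize(a,None,fx=3.3,fy=3.3,interpolation=2))
a=cv2.imread("pics/side0.png")[150:390,170:490];cv2.imwrite("pics/s1.png",cv2.resize(a,None,fx=2.5,fy=2.5,interpolation=2))
E
```

```text
(no output)
```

View pics/t1.png

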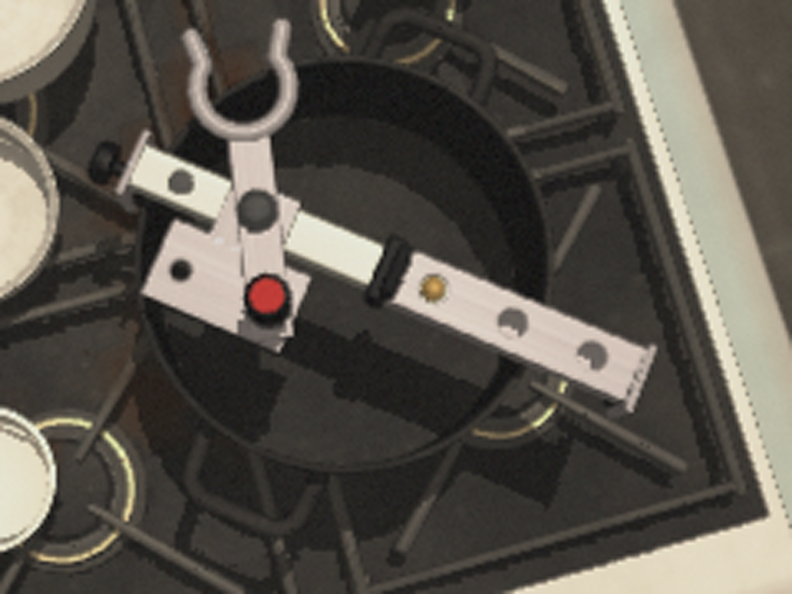

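View pics/s1.png

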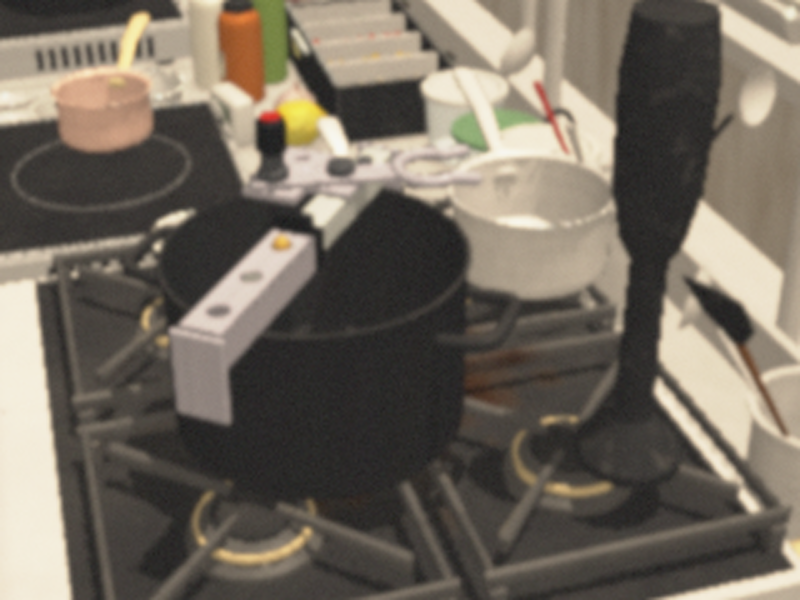

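View pics/side0.png

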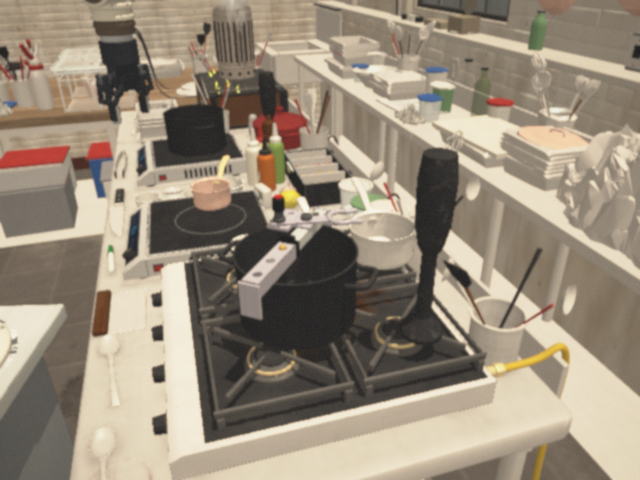

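View pics/top0.png

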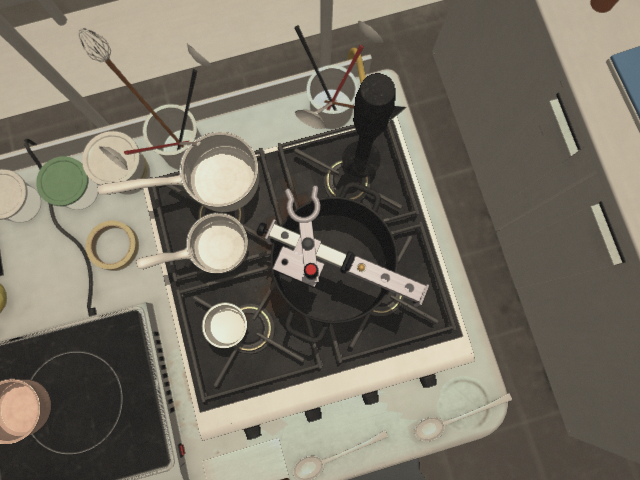

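The pictures show the bar running to the lower right in the top view, with the button at about (361,267), the red knob top at (311,269), the pivot at (308,244) and the empty hole at (284.5,262). In the side view the button is at about (283,247) and the knob top at (278,197). The network's button, knob and hole points are partly off, so I'll fit the support pose to these picture features.

```bash
cat > fit.py <<'E'
from h import *
from scipy.optimize import least_squares
F=[("top",(45,0,33),(360.9,267.3)),("side",(45,0,32),(283.2,246.8)),
("top",(85,0,27),(385.5,277.6)),("top",(125,0,27),(409.7,287.6)),("side",(85,0,27),(270.8,260)),("side",(125,0,27),(257.6,274)),
("top",(-22.5,-39,79.5),(311.2,269.4)),("side",(-22.5,-39,79.5),(278.4,196.8)),("top",(-67.5,-39,29.5),(284.5,261.8)),
("top",(-45,0,45),(307.9,243.6)),("side",(-45,0,45),(305.8,215.9))]
def W(p,s):
    c,n=np.cos(p[3]),np.sin(p[3]);s=np.array(s)/1000
    return p[:3]+[c*s[0]-n*s[1],n*s[0]+c*s[1],s[2]]
def proj(c,X):
    m=camera_model(c);q=np.array(m["R"])@X+np.array(m["t"]);return np.array([m["fx"]*q[0]/q[2]+m["cx"],m["fy"]*q[1]/q[2]+m["cy"]])
def res(p):return np.concatenate([proj(c,W(p,s))-x for c,s,x in F])
if __name__=="__main__":
    r=least_squares(res,[.56,.1,.14,-1.9],loss="soft_l1");p=r.x
    print(p,np.rad2deg(p[3]));print(res(p).reshape(-1,2).round(1).tolist())
    np.save("p.npy",p)
    for n,s in dict(button=(45,0,33),stop=(60-30,0,33),knob=(-22.5,-39,67),pivot=(-45,0,45),hole=(-67.5,-39,29.5),rimc=(0,0,0)).items():print(n,W(p,s).round(4))
    print(W(p,(1,0,0))-W(p,(0,0,0)))
    for n in("ramekin","small_pan"):
        for d in outline_of("top",n)[:2]:print(n,d["xy"],atz("top",d["xy"],p[2]-.1).round(3))
E
python3 fit.py
```

```text
[ 0.57491978  0.10712574  0.12673559 -1.99855136] -114.50855826862217
[[0.7, -0.1], [-0.3, -1.1], [-0.3, 0.2], [-0.5, 0.4], [0.2, 1.1], [0.3, 0.7], [-0.2, 0.4], [0.0, 0.0], [0.3, 0.3], [0.0, -0.3], [0.8, -1.7]]
button [0.5563 0.0662 0.1597]
stop [0.5625 0.0798 0.1597]
knob [0.5488 0.1438 0.1937]
pivot [0.5936 0.1481 0.1717]
hole [0.5674 0.1847 0.1562]
rimc [0.5749 0.1071 0.1267]
[-0.00041483 -0.0009099   0.        ]
ramekin [224.4, 325.9] [0.475 0.299 0.027]
ramekin [309.8, 270.7] [0.568 0.148 0.027]
small_pan [212.2, 245.8] [0.617 0.322 0.027]
```

move_arm --jaw '[1,1,1,1,1,1,1,1,1,1]' --pt "0.017 -0.022 0" --pt "0.017 -0.022 0" --pt "0.017 -0.022 0" --pt "0.017 -0.022 0" --pt "0.017 -0.022 0" --pt "0.017 -0.022 0" --pt "0.017 -0.022 0" --pt "0.017 -0.022 0" --pt "0.017 -0.022 0" --pt "0.017 -0.022 0" --yaw '[-0.08,-0.08,-0.08,-0.08,-0.08,-0.08,-0.08,-0.08,-0.08,-0.08]'

```text
time: 2.03
ee_pos: [0.3887, 0.2837, 0.4048]
tcp_rot: [180.0, -0.0, 110.6]
wrist_force: [0.3, 0.8, 0.3]
opening: 0.0002
grasp_force: 0.0
```

move_arm --jaw '[1,1,1,1,1,1,1,1,1,1]' --pt "0.017 -0.022 0" --pt "0.017 -0.022 0" --pt "0.017 -0.022 0" --pt "0.017 -0.022 0" --pt "0.017 -0.022 0" --pt "0.017 -0.022 0" --pt "0.017 -0.022 0" --pt "0.017 -0.022 0" --pt "0.017 -0.022 0" --pt "0 0 0" --yaw '[-0.08,-0.08,-0.08,-0.08,-0.08,-0.08,-0.08,-0.08,-0.08,-0.07]'

```text
time: 2.87
ee_pos: [0.5432, 0.0838, 0.4039]
tcp_rot: [180.0, 0.1, 65.1]
wrist_force: [0.3, 0.8, 0.2]
opening: 0.0001
grasp_force: 0.0
```

move_arm --jaw '[1,1,1,1,1,1,1,1]' --pt "0.0088 -0.01 0" --pt "0.0088 -0.0097 0" --pt "0 0 -0.016" --pt "0 0 -0.016" --pt "0 0 -0.016" --pt "0 0 -0.014" --pt "0 0 0" --pt "0 0 0" --yaw '[0.007,0,0,0,0,0,0,0]'

```text
time: 3.53
ee_pos: [0.5587, 0.0671, 0.3424]
tcp_rot: [-179.9, 0.0, 66.0]
wrist_force: [0.2, -0.2, 0.8]
opening: -0.0003
grasp_force: 0.0
```

```bash
python3 - <<'E'
from h import *
o=[]
for c,(u,v) in dict(top=(360,265),side=(280,235)).items():
    im=camera(c)[:,:,::-1];o.append(cv2.resize(im[v-60:v+60,u-60:u+60],(400,400),interpolation=2))
cv2.imwrite("pics/c1.png",np.hstack(o))
E
```

```text
(no output)
```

View pics/c1.png

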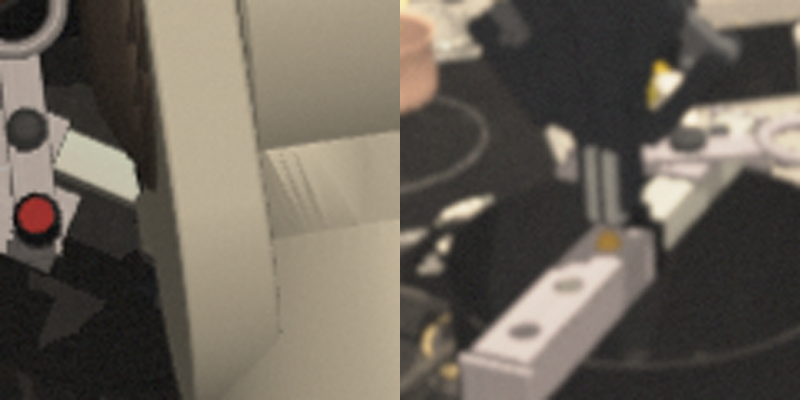

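The tip is just above and behind the button, and the black linkage flares out above it. I'll turn the hand 20° so the linkage clears the knob.

move_arm --jaw '[1,1,1,1,1,1]' --pt "0 0 0" --pt "0 0 0" --pt "0 0 0" --pt "0 0 0" --pt "0 0 0" --pt "0 0 0" --yaw '[0.11,0.11,0.12,0,0,0]'

```text
time: 4.13
ee_pos: [0.5588, 0.0672, 0.3433]
tcp_rot: [179.9, -0.0, 85.2]
wrist_force: [0.9, -0.6, -0.4]
opening: -0.0001
grasp_force: 0.0
```

move_arm --jaw '[1,1,1,1,1,1]' --pt "-0.003 -0.002 0" --pt "0 0 0" --pt "0 0 -0.005" --pt "0 0 -0.004" --pt "0 0 -0.003" --pt "0 0 0" --yaw '[0,0,0,0,0,0]'

```text
time: 4.63
ee_pos: [0.5558, 0.0652, 0.3301]
tcp_rot: [-180.0, 0.0, 85.4]
wrist_force: [0.4, -0.1, 3.0]
opening: 0.0002
grasp_force: 1.7
```

move_arm --jaw '[1,1,1,1]' --pt "0 0 -0.0015" --pt "0 0 -0.0015" --pt "0 0 0" --pt "0 0 0" --yaw '[0,0,0,0]'

```text
time: 4.97
ee_pos: [0.5556, 0.0652, 0.3294]
tcp_rot: [179.9, -0.0, 85.4]
wrist_force: [-2.6, 0.0, 12.4]
opening: -0.0004
grasp_force: 6.2
```

move_arm --jaw '[1,1,1,1,1]' --pt "0.0008 0.0018 0" --pt "0.0008 0.0018 0" --pt "0.0008 0.0018 0" --pt "0 0 0" --pt "0 0 0" --yaw '[0,0,0,0,0]'

```text
time: 5.38
ee_pos: [0.558, 0.0706, 0.3294]
tcp_rot: [179.9, -0.0, 85.4]
wrist_force: [-3.0, -0.8, 13.4]
opening: -0.0001
grasp_force: 6.1
```

move_arm --jaw '[1,1,1,1]' --pt "0.0008 0.0018 0" --pt "0 0 0" --pt "0 0 0" --pt "0 0 0" --yaw '[0,0,0,0]'

```text
time: 5.72
ee_pos: [0.5589, 0.0725, 0.3294]
tcp_rot: [179.9, -0.0, 85.4]
wrist_force: [-1.6, -0.4, 11.4]
opening: -0.0001
grasp_force: 5.9
```

```bash
python3 - <<'E'
from h import *
im=camera("side")[:,:,::-1];cv2.imwrite("pics/side_full2.png",im);u,v=275,245
cv2.imwrite("pics/c2.png",cv2.resize(im[v-50:v+50,u-60:u+60],None,fx=6,fy=6,interpolation=2))
E
```

```text
(no output)
```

View pics/c2.png

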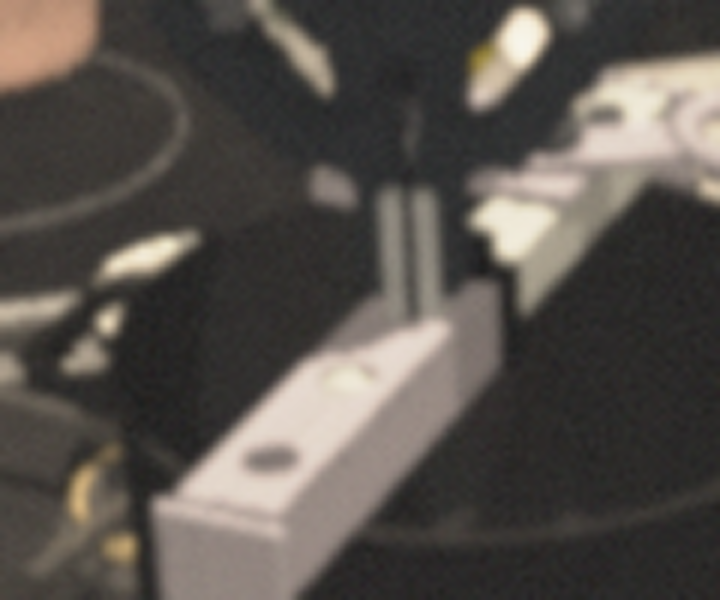

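The holes have moved about 7.5 mm inwards and the button is under the wall, so I'll keep pushing.

move_arm --jaw '[1,1,1,1,1,1,1,1,1,1]' --pt "0.00125 0.00273 0.001" --pt "0.00125 0.00273 0" --pt "0.00125 0.00273 0" --pt "0.00125 0.00273 0" --pt "0.00125 0.00273 0" --pt "0.00125 0.00273 0" --pt "0.00125 0.00273 0" --pt "0.00125 0.00273 0" --pt "0.00125 0.00273 0" --pt "0 0 0" --yaw '[0,0,0,0,0,0,0,0,0,0]'

```text
time: 6.6
ee_pos: [0.5703, 0.0974, 0.3295]
tcp_rot: [179.9, -0.0, 85.4]
wrist_force: [-0.6, 1.4, 6.8]
opening: -0.0002
grasp_force: 3.8
```

```bash
cat > v.py <<'E'
from h import *
import sys
im=camera("side")[:,:,::-1];u,v=275,245
cv2.imwrite("pics/%s.png"%sys.argv[1],cv2.resize(im[v-50:v+50,u-60:u+60],None,fx=6,fy=6,interpolation=2))
print(bot.get_obs()["ee_pos"],bot.get_obs()["wrist_force"])
E
python3 v.py c3
```

```text
[0.57031028 0.09745299 0.3294694 ] [-0.09358752  1.97848431  7.62681446]
```

View pics/c3.png

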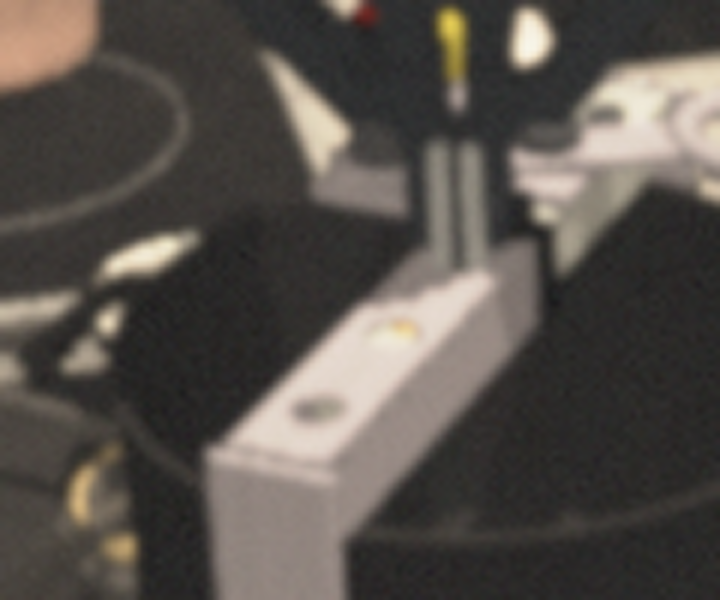

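The second hole is about 32 mm in and brass shows at its edge. About 8 mm is left.

move_arm --jaw '[1,1,1,1,1,1]' --pt "0.00125 0.00273 0" --pt "0.00125 0.00273 0" --pt "0.0005 0.001 0" --pt "0 0 0" --pt "0 0 0" --pt "0 0 0" --yaw '[0,0,0,0,0,0]'

```text
time: 7.15
ee_pos: [0.5733, 0.1038, 0.3294]
tcp_rot: [179.9, -0.1, 85.4]
wrist_force: [-1.2, 0.1, 8.3]
opening: -0.0002
grasp_force: 3.6
```

move_arm --jaw '[1,1,1]' --pt "0.0004 0.0009 0" --pt "0 0 0" --pt "0 0 0" --yaw '[0,0,0]'

```text
time: 7.4
ee_pos: [0.5736, 0.1045, 0.3294]
tcp_rot: [180.0, -0.0, 85.4]
wrist_force: [-1.0, -0.4, 8.0]
opening: -0.0
grasp_force: 3.8
```

```bash
python3 v.py c4
```

```text
[0.5735825  0.10451141 0.32938491] [-1.80663366 -0.72309428  7.42602408]
```

View pics/c4.png

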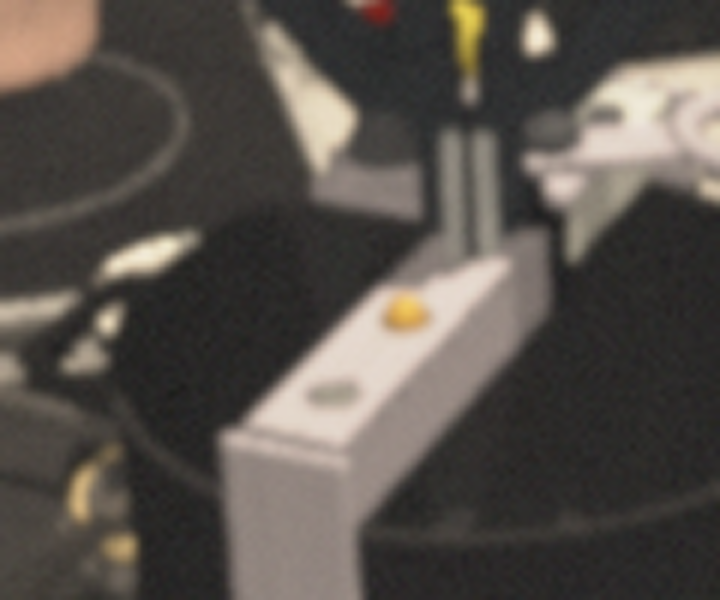

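The brass button stands fully out of the second hole, at crop (405,310). Next is the knob, so I'll back off and lift while refitting with the rim at z = 0.129 (contact confirmed the sleeve top at 0.156).

move_arm --jaw '[1,1,1,1,0.5,0,0,0]' --pt "-0.0008 -0.0018 0.002" --pt "0 0 0.01" --pt "0 0 0.02" --pt "0 0 0.025" --pt "0 0 0.025" --pt "0 0 0" --pt "0 0 0" --pt "0 0 0" --yaw '[0,0,0,0,0.1,0.1,0.1,0.1]'

```text
time: 8.12
ee_pos: [0.5728, 0.1026, 0.4115]
tcp_rot: [180.0, 0.0, 108.6]
wrist_force: [0.7, -0.6, -0.5]
opening: 0.0481
grasp_force: 0.0
```

```bash
python3 - <<'E'
from fit import *
G=lambda q:res(np.array([q[0],q[1],.129,q[2]]))
r=least_squares(G,[.57,.107,-2.],loss="soft_l1");q=r.x;p=np.array([q[0],q[1],.129,q[2]]);np.save("p.npy",p)
print(p,G(q).reshape(-1,2).round(1).tolist())
for s in[(-22.5,-39,67),(-45,0,45),(-67.5,-39,67)]:print(W(p,s).round(4))
for a in range(0,61,6):
    th=np.deg2rad(-a);v=W(p,(-22.5,-39,0))-W(p,(-45,0,0));R=np.array([[np.cos(th),-np.sin(th)],[np.sin(th),np.cos(th)]])
    print(a,(R@v[:2]-v[:2]).round(4))
for c in("top","side"):
    for d in pinpoint(c,"knob_grip")[:1]+pinpoint(c,"cradle_pivot")[:1]:print(c,d)
o=bot.get_obs();print(o["time"],o["q"].round(1),o["ee_pos"],o["tcp_rot"])
E
```

```text
[ 0.57478017  0.10682359  0.129      -1.99691493] [[1.0, -0.2], [-0.4, -2.3], [0.1, 0.1], [0.0, 0.2], [0.1, -0.1], [0.2, -0.6], [0.1, 0.4], [-0.2, -1.2], [0.5, 0.3], [0.2, -0.4], [0.7, -2.9]]
[0.5486 0.1434 0.196 ]
[0.5934 0.1478 0.174 ]
[0.5672 0.1844 0.196 ]
0 [0. 0.]
6 [-0.0002  0.0047]
12 [0.0001 0.0094]
18 [0.0008 0.0141]
24 [0.0021 0.0186]
30 [0.0038 0.023 ]
36 [0.006  0.0272]
42 [0.0086 0.0311]
48 [0.0116 0.0347]
54 [0.0149 0.0381]
60 [0.0186 0.041 ]
top {'xy': [311.7, 272.2], 'confidence': 0.72}
side {'xy': [276.0, 202.6], 'confidence': 0.52}
side {'xy': [305.2, 213.2], 'confidence': 0.88}
8.3167 [10.1  9.6 15.9 96.3  0.  82. ] [0.5727753  0.10254329 0.41073851] [-1.79978980e+02 -5.93074923e-03  1.08134597e+02]
```

move_arm --jaw '[0,0,0,0,0,0,0,0]' --pt "-0.008 0.0136 0" --pt "-0.008 0.0136 0" --pt "-0.0082 0.0137 0" --pt "0 0 0" --pt "0 0 0" --pt "0 0 0" --pt "0 0 0" --pt "0 0 0" --yaw '[0.107,0.107,0.107,0.107,0.107,0.107,0,0]'

```text
time: 8.98
ee_pos: [0.5486, 0.1434, 0.4107]
tcp_rot: [-180.0, -0.0, 144.8]
wrist_force: [0.5, -1.0, -0.4]
opening: 0.0852
grasp_force: 0.0
```

move_arm --jaw '[0,0,0,0,0]' --pt "0 0 -0.02" --pt "0 0 -0.02" --pt "0 0 -0.016" --pt "0 0 0" --pt "0 0 0" --yaw '[0,0,0,0,0]'

```text
time: 9.4
ee_pos: [0.5484, 0.1433, 0.3544]
tcp_rot: [-179.9, -0.1, 144.9]
wrist_force: [0.1, 0.3, 0.0]
opening: 0.0855
grasp_force: 0.0
```

move_arm --jaw '[1,1,1,1,1,1,1,1]' --pt "0 0 0" --pt "0 0 0" --pt "0 0 0" --pt "0 0 0" --pt "0 0 0" --pt "0 0 0" --pt "0 0 0" --pt "0 0 0" --yaw '[0,0,0,0,0,0,0,0]' --force 45

```text
time: 10.07
ee_pos: [0.5487, 0.1435, 0.3553]
tcp_rot: [179.9, 0.1, 145.1]
wrist_force: [1.4, 0.1, 5.8]
opening: 0.0201
grasp_force: 44.3
```

move_arm --jaw '[1,1,1,1,1,1]' --pt "0 0 0.003" --pt "0 0 0.003" --pt "0 0 0.0025" --pt "0 0 0" --pt "0 0 0" --pt "0 0 0" --yaw '[0,0,0,0,0,0]'

```text
time: 10.57
ee_pos: [0.549, 0.1436, 0.362]
tcp_rot: [-180.0, -0.0, 145.1]
wrist_force: [5.7, 1.3, -7.3]
opening: 0.0206
grasp_force: 44.2
```

move_arm --jaw '[1,1,1,1,1,1,1,1,1,1]' --pt "0 0 0.0015" --pt "0 0 0" --pt "0 0 0" --pt "-0.0002 0.0047 0" --pt "0.0003 0.0047 0" --pt "0.0007 0.0047 0" --pt "0.0013 0.0045 0" --pt "0.0017 0.0044 0" --pt "0 0 0" --pt "0 0 0" --yaw '[0,0,0,-0.105,-0.105,-0.105,-0.105,-0.105,0,0]'

```text
time: 11.4
ee_pos: [0.5527, 0.1666, 0.3632]
tcp_rot: [-179.9, 0.0, 115.0]
wrist_force: [4.8, -0.9, -7.3]
opening: 0.0203
grasp_force: 44.4
```

move_arm --jaw '[1,1,1,1,1,1,1,1]' --pt "0.0022 0.0042 0" --pt "0.0026 0.0039 0" --pt "0.003 0.0036 0" --pt "0.0033 0.0034 0" --pt "0.0037 0.0029 0" --pt "0 0 0" --pt "0 0 0" --pt "0 0 0" --yaw '[-0.105,-0.105,-0.105,-0.105,-0.105,0,0,0]'

```text
time: 12.07
ee_pos: [0.5671, 0.1843, 0.364]
tcp_rot: [-179.9, 0.0, 85.2]
wrist_force: [2.9, 0.6, -7.8]
opening: 0.0201
grasp_force: 44.4
```

```bash
python3 - <<'E'
from h import *
im=camera("top")[:,:,::-1];cv2.imwrite("pics/top5.png",cv2.resize(im[180:300,230:390],None,fx=4,fy=4,interpolation=2))
print(bot.get_obs()["ee_pos"],bot.get_obs()["wrist_force"])
E
```

```text
[0.56702379 0.18433069 0.36426381] [ 2.45042603  1.70432308 -8.08480031]
```

move_arm --jaw '[1,1,1,1,1,1]' --pt "0 0 -0.003" --pt "0 0 -0.003" --pt "0 0 -0.002" --pt "0 0 0" --pt "0 0 0" --pt "0 0 0" --yaw '[0,0,0,0,0,0]'

```text
time: 12.62
ee_pos: [0.5671, 0.1844, 0.3569]
tcp_rot: [180.0, -0.0, 85.0]
wrist_force: [1.9, 0.6, -6.3]
opening: 0.0202
grasp_force: 44.7
```

move_arm --jaw '[1,1,1,1,1]' --pt "0 0 -0.0015" --pt "0 0 -0.001" --pt "0 0 0" --pt "0 0 0" --pt "0 0 0" --yaw '[0,0,0,0,0]'

```text
time: 13.03
ee_pos: [0.5671, 0.1845, 0.3553]
tcp_rot: [179.9, -0.0, 85.0]
wrist_force: [-1.6, 1.0, 6.0]
opening: 0.02
grasp_force: 45.9
```

move_arm --jaw '[0.6,0,0,0,0,0,0,0]' --pt "0 0 0" --pt "0 0 0" --pt "0 0 0" --pt "0 0 0" --pt "0 0 0" --pt "0 0 0" --pt "0 0 0" --pt "0 0 0.01" --yaw '[0,0,0,0,0,0,0,0]'

```text
time: 13.7
ee_pos: [0.567, 0.1844, 0.3626]
tcp_rot: [-179.8, 0.1, 85.0]
wrist_force: [0.0, 1.1, -0.1]
opening: 0.0855
grasp_force: 0.0
```

move_arm --jaw '[0,0,0,0,0,0,0,0,0,0]' --pt "0 0 0.02" --pt "0 0 0.03" --pt "0 0 0.03" --pt "0 0 0.02" --pt "-0.03 0.02 0" --pt "-0.03 0.02 0" --pt "-0.03 0.02 0" --pt "-0.03 0.02 0" --pt "-0.03 0.02 0" --pt "0 0 0" --yaw '[0,0,0,0,0,0,0,0,0,0]'

```text
time: 14.53
ee_pos: [0.4131, 0.2864, 0.4661]
tcp_rot: [180.0, -0.1, 85.2]
wrist_force: [-1.0, -1.0, 0.5]
opening: 0.0857
grasp_force: 0.0
```

```bash
python3 - <<'E'
from h import *
from fit import W,proj
p=np.load("p.npy")
a=camera("top")[:,:,::-1];b=camera("side")[:,:,::-1]
cv2.imwrite("pics/f.png",np.hstack([cv2.resize(a[190:310,270:390],(400,400),interpolation=2),cv2.resize(b[180:280,230:330],(400,400),interpolation=2)]))
for c,im in(("top",a),("side",b)):
    h=cv2.cvtColor(np.ascontiguousarray(im),cv2.COLOR_BGR2HSV);m=((h[...,0]<8)|(h[...,0]>172))&(h[...,1]>130)
    for z in(79.5,85.5):
        e=proj(c,W(p,(-67.5,-39,z)));print(c,z,e.round(1))
    ys,xs=np.nonzero(m);k=np.hypot(xs-e[0],ys-e[1])<15;print(k.sum(),xs[k].mean(),ys[k].mean())
E
```

```text
top 79.5 [283.  257.8]
top 85.5 [282.7 257.2]
99 282.1515151515151 257.0808080808081
side 79.5 [290.2 185.5]
side 85.5 [290.1 182.2]
39 290.15384615384613 186.07692307692307
```

View pics/f.png

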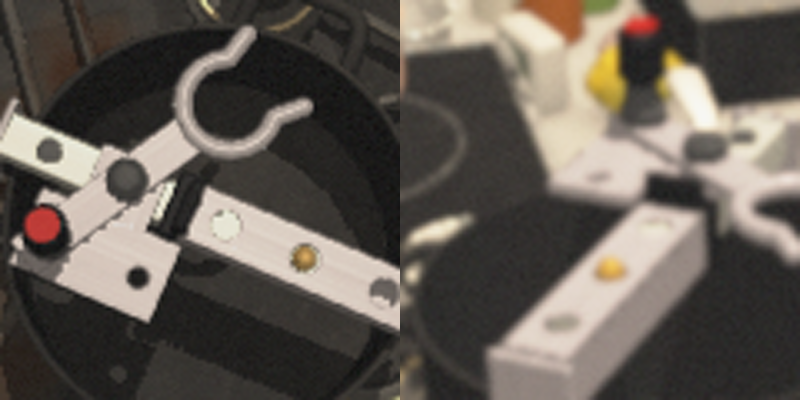

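The fork is over the pot, the brass button stands in the second hole, and the red knob top at side row 186 matches its home height. The hand is clear of everything, so I'll hand in.

```bash
python3 -c "
from workcell import bot
print(bot.job_done())"
```

```text
the job is handed in; nothing more can be done
None
```

I closed the sleeve in by one hole with its button out, swung the cradle to the next hole with the knob home, and handed the job in at about 15 s; the last pictures agree, but no verdict came back.

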